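# Close up the padlock row on the locksmith's counter

### The job

On one of the two black display mats three rectangular brass padlocks lie in a row, short of the metal stop at the mat's end. Push the row from its rear end along the mat, as one block and without lifting the locks, until the front lock is up against the stop; the three must stay together in a straight row on the way and finish close together, straight and on the mat.

Things in the scene. Friction and masses are not known exactly. Their poses are not given: they have to be found in the camera images.
- lock_lead: rectangular brass padlock lying flat, 0.2 to 0.4 kg: body 48 mm along the row (own y), 46 mm across (own x), 28 mm high, flat upright sides; steel shackle (8 mm bar) sticks out 30 mm from its +x side. Origin: centre of the body's underside; z up. The front one, 50 to 110 mm short of the stop at first.
- lock_mid: rectangular brass padlock lying flat, 0.2 to 0.4 kg: body 48 mm along the row (own y), 46 mm across (own x), 28 mm high, flat upright sides; steel shackle (8 mm bar) sticks out 30 mm from its +x side. Origin: centre of the body's underside; z up. The middle one, at first 1 to 4 mm behind the front one.
- lock_tail: rectangular brass padlock lying flat, 0.2 to 0.4 kg: body 48 mm along the row (own y), 46 mm across (own x), 28 mm high, flat upright sides; steel shackle (8 mm bar) sticks out 30 mm from its +x side. Origin: centre of the body's underside; z up. The rear one, at first 1 to 4 mm behind the middle one; its flat -y side is the row's free rear end.
- stand: fixed black mat, flush, with an aluminium stop bar (100 mm wide, 15 thick, 30 high) across its end; the mat with the brass padlocks (an identical one holds round steel locks). Origin: on the counter, on the line for the lock bodies' centres. +y runs along the mat to the stop, near face at y = 150 mm; mat y -170 to 150, x -45 to 75 mm. Row lies along y within 5 degrees and 15 mm, way clear.
Not all that is in view belongs to the job. Leave any blue or red look-alike of the lock_tail alone.

How it is judged (in metres and radians):
At the end, for the whole second after the job is handed in: The front lock's body is within 12 mm of the stop; neighbouring lock bodies are within 10 mm of touching; every lock body's centre is within 20 mm of the mat's centre line, square to it within 10 degrees, flat on the counter, released and at rest (x of lock_lead in the frame of stand between -0.02 and 0.02 m and angle between the y axis of each of lock_lead, lock_mid, lock_tail and the y axis of stand, either way round below 0.175 rad and angle between each of lock_lead, lock_mid, lock_tail's own z axis and vertical below 0.1 rad and height (world z) of each of lock_lead, lock_mid, lock_tail below 0.006 m and linear speed of each of lock_lead, lock_mid, lock_tail below 0.01 m/s and x of lock_mid in the frame of stand between -0.02 and 0.02 m and x of lock_tail in the frame of stand between -0.02 and 0.02 m and y of lock_lead in the frame of stand above 0.114 m and horizontal distance between lock_lead and lock_mid below 0.058 m and horizontal distance between lock_mid and lock_tail below 0.058 m).
It fails at once if a lock is lifted more than 20 mm or tipped over (height (world z) of any of lock_lead, lock_mid, lock_tail above 0.02 m or angle between any of lock_lead, lock_mid, lock_tail's own z axis and vertical above 0.5 rad).
It fails at once if the row comes apart: a gap of about 25 mm or more between neighbouring locks (horizontal distance between lock_lead and lock_mid above 0.075 m or horizontal distance between lock_mid and lock_tail above 0.075 m).
It fails at once if the row buckles: a lock turns more than about 29 degrees from the mat's line (angle between the y axis of any of lock_lead, lock_mid, lock_tail and the y axis of stand, either way round above 0.5 rad).
It also fails if it takes over 32 s, if anything falls off the work surface, if the arm or the gripper's body presses on something with over 40 N, if the wrist force passes 120 N, or if a joint passes its speed limit or range.

### The arm

A 6-joint arm with a two-finger parallel gripper is mounted at the origin on the work surface. World frame = base frame: x ahead of the robot, y to its left, z up, the work surface at z = 0. Lengths are in m, angles in degrees, forces in N, time in s.
With the tool pointing down it reaches from about 0.3 to 0.75 m from the base axis. Payload 8.5 kg.
Tool frame: the origin (TCP) lies at the very end of the fingers, on their centre line; the grasp point (between the pads) lies 19 mm behind it (env.tcp_to_grasp is the distance from the TCP to the grasp point, in m); z points along the fingers, y is the line along which they close (so a half turn about z gives the same grasp; the last joint's range is limited). The gripper opens to 85 mm and grips with 20 to 120 N. Pads are 22 mm wide; open, the fingers measure 114 mm over their backs; the gripper's body (76 mm by 85 mm) begins 54 mm behind the grasp point. The pads swing forward as they close: fully open they stand 13 mm farther back than shut.
Start: joints at [58.081, 21.807, 74.336, -0, 83.858, -12.336], TCP at [0.184, 0.518, 0.231] pointing down, gripper open.
Joint ranges: [-178.18, 178.18], [-50.72, 133.34], [12.68, 142.11], [-81.47, 261.47], [9.98, 163.14], [-165.26, 165.26]. Speed limits (degrees/s): [136.94, 136.94, 180, 180, 180, 180].

### API

Orientations are given as a 3x3 rotation matrix whose columns are the frame's x, y, z axes.
In Python, from rig import status, get_image, env gives the robot as it stands.
- The arm moves only by the shell command python3 -m handwheel 'ROWS' [FORCE]. ROWS is text: rows parted by semicolons, each of 7 numbers parted by spaces: the shift along the world's x, y, z in cm, then the turn, a rotation vector about the world's x, y, z in degrees, then the opening, from 0 (shut) to 1 (fully open). In form: dx dy dz wx wy wz gripper; .... A call has 1 to 8 rows; each row is the pose to reach, as a shift and turn from the pose commanded when the call began; what a row does not reach only later rows make up. A row lasts 1/12 s, in which the tool goes at most 41.7 mm and 7.16 degrees, less where a joint would pass 70% of its speed; a pose out of reach is approached as far as the arm can. A call with a gripper value outside its range is refused whole. The fingers move at their own pace and stop on an object; FORCE is the grip in N (left out, the last holds). Time passes only in rows, so rows that repeat a pose let the fingers close. It gives the time, the measured TCP pose, the force, the opening and the grip force at its end, in the units of the state.
- status.observe(): the state, without advancing time (a new reading comes with each control period).
- get_image(name): name is "scene" or "top" or "wrist"; returns a dict with "color" (480x640x3 uint8, red, green, blue), "vertical_fov" (degrees; the focal length in pixels is half the picture's height over the tangent of half this angle, whatever the lens; pixels are square), "cx", "cy" (the principal point, pixels), "k1" (the pictures are not rectified: a ray, as slopes to the right and down, at radius r is drawn at 1 + k1 r^2 times it, then the intrinsics apply), "xyz" and "orientation" of the camera in the world. Camera axes: x right, y down, z forward; pixel columns grow to the right and rows downward; lengths in m; the calibration is good to about 2 mm. A picture is of the moment at which its call begins. There is no depth.
- env.close_job(): hands the job in; it is judged then, once.
The state is a dict: "time_s": time; "q": joint angles; "qvel": joint speeds; "joint_efforts": joint torques, N m; "position": TCP position; "tool_rot": TCP orientation; "ft_force": force on the tool from outside, world axes, zero at the start; "wrist_torque": the same for the moment, N m; "grip_width": finger opening in m; "gripper_force": force on a finger pad.
Only numpy, scipy, OpenCV 4.12 (cv2) and the standard library are available. Lean on these libraries where they do the work, as an engineer would, in place of code of your own. Each camera call takes 0.05 s, during which the arm holds its last target. There are 200 camera calls.

## Working session

There is one attempt and no reset: what is moved stays moved. The work goes in short steps, Python scripts to look and compute and a shell command to move; the robot and the scene stay as the last step left them, time stands still between calls to the robot, and variables do not carry over. Pictures are saved under pics/ and viewed, at most 10 in all, crops included, and the job is handed in when it is done.

```bash
ls; mkdir -p pics; cat > h.py <<'E'
import numpy as np, cv2
from rig import status, get_image, env
def save(name,fn):
    im=get_image(name); cv2.imwrite(fn,im["color"][:,:,::-1]); np.save(fn+'.npy',{k:v for k,v in im.items()},allow_pickle=True); return im
def load(fn): return np.load(fn+'.npy',allow_pickle=True).item()
def KD(im):
    f=240/np.tan(np.radians(im["vertical_fov"])/2)
    return np.array([[f,0,im["cx"]],[0,f,im["cy"]],[0,0,1.]]),np.array([im["k1"],0,0,0.])
def w(im,pts,z):
    K,D=KD(im); u=cv2.undistortPoints(np.array(pts,float).reshape(-1,1,2),K,D).reshape(-1,2)
    d=np.c_[u,np.ones(len(u))]@np.array(im["orientation"]).T; c=np.array(im["xyz"])
    return c+d*((z-c[2])/d[:,2])[:,None]
def px(im,P):
    K,D=KD(im); R=np.array(im["orientation"]).T
    return cv2.projectPoints(np.array(P,float).reshape(-1,3),cv2.Rodrigues(R)[0],-R@np.array(im["xyz"]),K,D)[0].reshape(-1,2)
E
python3 - <<'E'
from h import *
for n in ("top","scene"):
    im=save(n,f"pics/{n}0.png"); print(n,im["xyz"],im["vertical_fov"],im["k1"],im["cx"],im["cy"],np.round(im["orientation"],3).tolist())
print(status.observe())
E
```

```text
pics
top [ 0.3437643  -0.0294077   0.69981054] 57.31744372075064 -0.07485933276019281 317.38030664537484 239.319252929998 [[0.034, -0.975, 0.221], [-0.999, -0.032, 0.013], [-0.005, -0.222, -0.975]]
scene [0.78046313 0.25139173 0.67339322] 55.9485308122475 -0.09375323445134269 319.56705050073555 237.91234282717005 [[-0.652, 0.628, -0.424], [0.758, 0.544, -0.359], [0.005, -0.556, -0.831]]
{'time_s': 0.1, 'q': array([ 5.80798836e+01,  2.18354212e+01,  7.43788995e+01, -3.56346789e-04,
        8.38586390e+01, -1.23367086e+01]), 'qvel': array([-0.03626296, -0.09290253, -0.15620393, -0.02612085,  0.03502746,
       -0.05009007]), 'joint_efforts': array([ 3.51480878e-03, -4.49218190e+01, -2.31658298e+01, -1.67213375e-04,
        3.69993140e-03, -2.21245742e-06]), 'position': array([0.1842169 , 0.51795028, 0.23079843]), 'tool_rot': array([[-9.42154691e-01,  3.35177701e-01, -6.68037391e-04],
       [ 3.35178261e-01,  9.42154105e-01, -1.08410280e-03],
       [ 2.66027086e-04, -1.24530415e-03, -9.99999189e-01]]), 'ft_force': array([ 0.36435059,  0.56247782, -0.66636583]), 'wrist_torque': array([-0.05135656,  0.04203626, -0.03167525]), 'gripper_force': 0.0, 'grip_width': 0.08550231849099563}
```

View pics/top0.png

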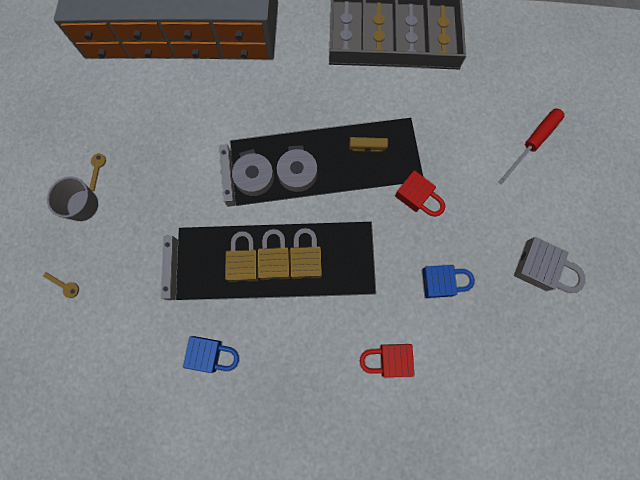

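The top view shows the mat with three brass padlocks (pixels 241, 273 and 305, row about 263) and the stop at its left end (167, 267). The other mat (320, 160) holds round steel locks. The blue locks (440, 281 and 205, 355) and red locks (420, 192 and 390, 360) are decoys. The brass row fits the description, with lock_lead on the left and lock_tail on the right at 305. I'll confirm this in one enlarged crop.

```bash
python3 - <<'E'
import cv2
a=cv2.imread('pics/top0.png')[205:310,155:385]
cv2.imwrite('pics/crop0.png',cv2.resize(a,None,fx=3.4,fy=3.4,interpolation=cv2.INTER_CUBIC))
E
```

```text
(no output)
```

View pics/crop0.png

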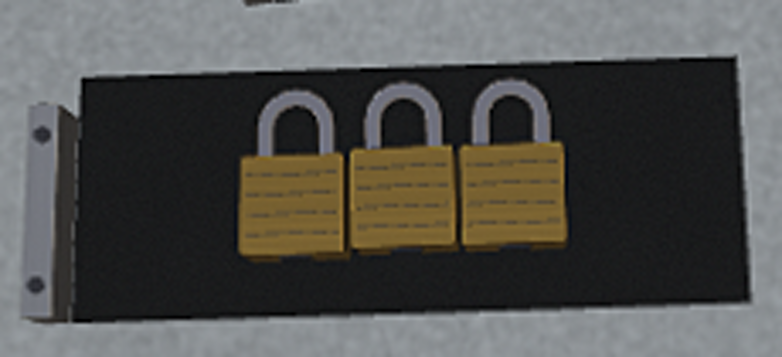

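The crop confirms three brass bodies with their shackles up-image (+x away from the robot). The row's rear face is at crop x≈565, and the stop is on the left. Next I compute the poses.

```bash
cat > m.py <<'E'
from h import *
im=load('pics/top0.png')
c=lambda p:np.array(p,float)/3.4+[155,205]-0.35
M=w(im,c([(82,78),(737,57),(750,301),(73,322)]),0)[:,:2]  # far-stop, far-rear, near-rear, near-stop
# model: x -45..75, y -170..150
mod=np.array([[75,150],[75,-170],[-45,-170],[-45,150]])/1000.
a=mod-mod.mean(0);b=M-M.mean(0)
U,S,Vt=np.linalg.svd(a.T@b);R=(U@np.diag([1,np.linalg.det(U@Vt)])@Vt).T;t=M.mean(0)-R@mod.mean(0)
if __name__=='__main__':
    print('stand',t,'yaxis dir',R[:,1],np.degrees(np.arctan2(-R[0,1],R[1,1])),'resid mm',np.round((M-(mod@R.T+t))*1000,1).tolist())
    for n,p in dict(lead=[(241,157),(343,153),(344,250),(239,254)],mid=[(351,150),(453,146),(457,246),(352,249)],tail=[(459,145),(565,142),(566,243),(462,246)]).items():
        q=(w(im,c(p),.028)[:,:2]); s=(q-t)@R
        print(n,'world',q.mean(0).round(4),'stand mm',(s.mean(0)*1000).round(1),'corners',(s*1000).round(1).tolist())
E
python3 m.py
```

```text
stand [0.45067638 0.05644522] yaxis dir [-0.06546065  0.99785515] 3.753302980304979 resid mm [[-0.7, -0.5], [-0.8, 0.0], [0.9, 0.9], [0.6, -0.4]]
lead world [0.4524 0.0977] stand mm [ 4.4 41. ] corners [[26.7, 64.6], [27.1, 17.4], [-17.9, 17.0], [-18.3, 65.0]]
mid world [0.4568 0.0467] stand mm [  5.5 -10.1] corners [[28.3, 13.8], [28.7, -33.3], [-17.6, -34.3], [-17.5, 13.4]]
tail world [ 0.4602 -0.0033] stand mm [  5.6 -60.3] corners [[29.1, -36.0], [28.9, -84.8], [-17.8, -83.7], [-17.7, -36.6]]
```

Poses agree with the given sizes: bodies about 48 x 46 mm, gaps about 3 mm, and 85 mm to the stop. The row is parallel to the mat at x ≈ +5 mm. I'll push with two slightly opened fingertips across the rear face, with tool y along stand x. First I move above a point behind the tail: shift (28, -57.6, -13) cm, turn -66.7° about z.

```bash
python3 -m handwheel '3.5 -7.2 0 0 0 -7 0.18;7 -14.4 0 0 0 -14 0.18;10.5 -21.6 0 0 0 -21 0.18;14 -28.8 0 0 0 -28 0.18;17.5 -36 0 0 0 -35 0.18;21 -43.2 0 0 0 -42 0.18;24.5 -50.4 0 0 0 -49 0.18;28 -57.6 0 0 0 -56 0.18' 30
python3 - <<'E'
from m import *
s=status.observe(); print(s["position"],s["tool_rot"],s["time_s"])
p=t+R@np.array([.0056,-.115]); print('target',p,'blue',(w(im,[(423,281)],.028)[0,:2]-t)@R)
E
```

```text
time_s: 0.77
position: [0.3302, 0.2165, 0.2313]
tool_rot: [[-0.243, 0.97, -0.0], [0.97, 0.243, -0.0], [-0.0, -0.0, -1.0]]
ft_force: [0.2, 0.6, 0.8]
grip_width: 0.0154
gripper_force: 0.0
[0.33019296 0.21651427 0.23127471] [[-2.43487237e-01  9.69904098e-01 -8.46463381e-05]
 [ 9.69904101e-01  2.43487234e-01 -3.99017077e-05]
 [-1.80905271e-05 -9.18143870e-05 -9.99999996e-01]] 0.7667
target [ 0.46379234 -0.05794155] blue [-0.03068545 -0.24042331]
```

```bash
python3 -m handwheel '13.4 -27.4 0 0 0 -7 0.18;13.4 -27.4 0 0 0 -10.3 0.18;13.4 -27.4 0 0 0 -10.3 0.18;13.4 -27.4 0 0 0 -10.3 0.18;13.4 -27.4 0 0 0 -10.3 0.18;13.4 -27.4 0 0 0 -10.3 0.18;13.4 -27.4 0 0 0 -10.3 0.18;13.4 -27.4 -4 0 0 -10.3 0.18'
python3 -m handwheel '0 0 -4 0 0 0 0.18;0 0 -8 0 0 0 0.18;0 0 -12 0 0 0 0.18;0 0 -12 0 0 0 0.18;0 0 -12 0 0 0 0.18'
```

```text
time_s: 1.43
position: [0.4689, -0.0612, 0.1961]
tool_rot: [[-0.068, 0.998, 0.012], [0.998, 0.068, -0.006], [-0.007, 0.012, -1.0]]
ft_force: [0.4, 0.2, -0.0]
grip_width: 0.0153
gripper_force: 0.0
time_s: 1.85
position: [0.4634, -0.0553, 0.0713]
tool_rot: [[-0.072, 0.997, -0.004], [0.997, 0.072, 0.001], [0.002, -0.004, -1.0]]
ft_force: [0.4, -0.1, 0.3]
grip_width: 0.015
gripper_force: 0.0
```

```bash
python3 - <<'E'
from m import *
for n in ("top","scene"):
    i2=save(n,f"pics/{n}1.png")
a=cv2.imread('pics/scene1.png'); cv2.imwrite('pics/scene1v.png',a)
s=status.observe(); print(s["position"],((s["position"][:2]-t)@R*1000),s["tool_rot"][:,1],np.degrees(np.arctan2(s["tool_rot"][1,1],s["tool_rot"][0,1])))
E
```

```text
[ 0.4651658  -0.0558066   0.07383655] [   7.11026596 -112.95953768] [0.99739784 0.07203492 0.00291877] 4.130892060472942
```

View pics/scene1.png

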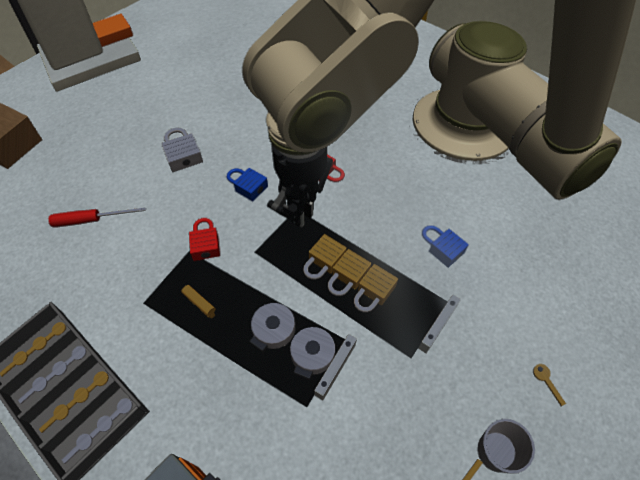

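The scene view shows the fingers (about 300, 205) just behind the tail lock (325, 250), with a clear way down. Descending now.

```bash
python3 -m handwheel '-0.1 0 -2 0 0 -0.3 0.18;-0.1 0 -4 0 0 -0.3 0.18;-0.1 0 -5.5 0 0 -0.3 0.18;-0.1 0 -6.2 0 0 -0.3 0.18;-0.1 0 -6.2 0 0 -0.3 0.18;-0.1 0 -6.2 0 0 -0.3 0.18;-0.1 0 -6.2 0 0 -0.3 0.18;-0.1 0 -6.2 0 0 -0.3 0.18'
python3 - <<'E'
from m import *
s=status.observe(); print(s["position"],((s["position"][:2]-t)@R*1000),np.degrees(np.arctan2(s["tool_rot"][1,1],s["tool_rot"][0,1])),s["ft_force"])
E
```

```text
time_s: 2.62
position: [0.4637, -0.0557, 0.011]
tool_rot: [[-0.067, 0.998, 0.002], [0.998, 0.067, -0.001], [-0.001, 0.002, -1.0]]
ft_force: [0.1, -0.0, -1.1]
grip_width: 0.0153
gripper_force: 0.0
[ 0.46365361 -0.05568213  0.01097145] [   5.60946776 -112.73635413] 3.8253614819057873 [ 0.1473265  -0.03652416 -1.0857364 ]
```

```bash
python3 -m handwheel '-0.02 0.3 -0.1 0 0 0 0.18;-0.04 0.6 -0.2 0 0 0 0.18;-0.06 0.9 -0.2 0 0 0 0.18;-0.08 1.2 -0.2 0 0 0 0.18;-0.1 1.5 -0.2 0 0 0 0.18;-0.12 1.8 -0.2 0 0 0 0.18;-0.14 2.1 -0.2 0 0 0 0.18;-0.16 2.4 -0.2 0 0 0 0.18'
python3 -m handwheel '-0.02 0.3 0 0 0 0 0.18;-0.04 0.6 0 0 0 0 0.18;-0.06 0.9 0 0 0 0 0.18;-0.08 1.2 0 0 0 0 0.18;-0.1 1.5 0 0 0 0 0.18;-0.12 1.8 0 0 0 0 0.18;-0.14 2.1 0 0 0 0 0.18;-0.16 2.4 0 0 0 0 0.18'
python3 - <<'E'
from m import *
i2=save("top","pics/top2.png")
a=cv2.imread('pics/top2.png')[190:320,150:390]
cv2.imwrite('pics/crop2.png',cv2.resize(a,None,fx=3.3,fy=3.3,interpolation=cv2.INTER_CUBIC))
s=status.observe(); print(s["position"],((s["position"][:2]-t)@R*1000),np.degrees(np.arctan2(s["tool_rot"][1,1],s["tool_rot"][0,1])),s["ft_force"])
E
```

```text
time_s: 3.28
position: [0.4616, -0.0316, 0.0078]
tool_rot: [[-0.067, 0.998, 0.001], [0.998, 0.067, -0.001], [-0.001, 0.0, -1.0]]
ft_force: [0.4, -4.7, -0.6]
grip_width: 0.0152
gripper_force: 2.5
time_s: 3.95
position: [0.4599, -0.0073, 0.0078]
tool_rot: [[-0.067, 0.998, 0.0], [0.998, 0.067, -0.0], [-0.0, 0.0, -1.0]]
ft_force: [-0.2, -4.7, -0.5]
grip_width: 0.0156
gripper_force: 2.5
[ 0.45978432 -0.00688454  0.00781893] [  4.94280158 -63.79014167] 3.826489169545523 [ 0.97333162 -2.318659   -0.72724929]
```

View pics/crop2.png

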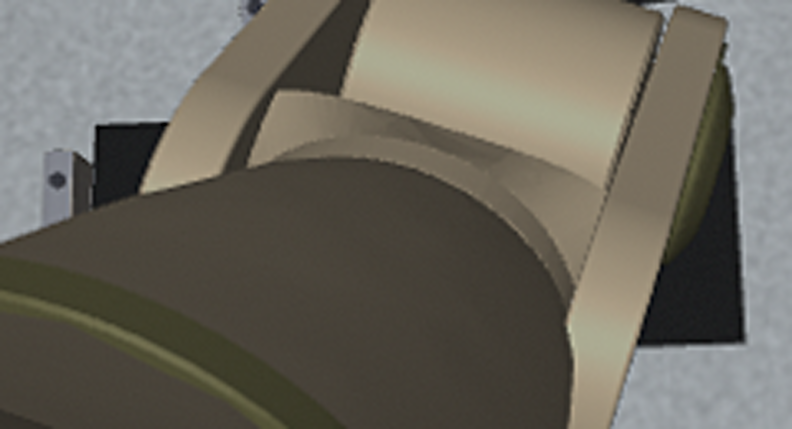

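The top view is blocked by the arm. The 4.7 N push force fits sliding locks, so I'll check with the scene camera.

```bash
python3 - <<'E'
from h import *
save("scene","pics/scene2.png")
a=cv2.imread('pics/scene2.png')[170:370,240:480]
cv2.imwrite('pics/crop2s.png',cv2.resize(a,None,fx=3,fy=3,interpolation=cv2.INTER_CUBIC))
E
```

```text
(no output)
```

View pics/crop2s.png

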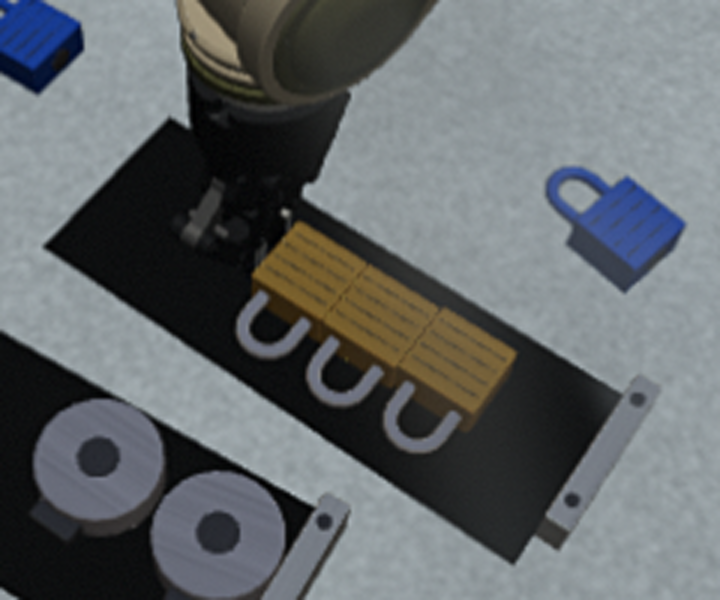

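The row is straight and closed up. The front lock's top corners are at crop (517,352) and (470,415), which gives the remaining distance.

```bash
python3 - <<'E'
from m import *
i=load('pics/scene2.png'); c=lambda p:np.array(p,float)/3+[240,170]-.33
print(((w(i,c([(517,352),(470,415),(298,221),(253,270)]),.028)[:,:2]-t)@R*1000).round(1))
print(((w(i,c([(617,399),(517,563),(172,119)]),0)[:,:2]-t)@R*1000).round(1),'expect 150 ends')
E
python3 -m handwheel '-0.02 0.3 0 0 0 0 0.18;-0.04 0.6 0 0 0 0 0.18;-0.06 0.9 0 0 0 0 0.18;-0.08 1.2 0 0 0 0 0.18;-0.1 1.5 0 0 0 0 0.18;-0.12 1.8 0 0 0 0 0.18;-0.14 2.1 0 0 0 0 0.18;-0.16 2.4 0 0 0 0 0.18'
```

```text
[[-18.6  91.9]
 [ 28.2  91.1]
 [-15.8 -50.9]
 [ 25.7 -51.9]]
[[ -42.4  147.9]
 [  71.   151.2]
 [ -45.6 -167.5]] expect 150 ends
time_s: 4.72
position: [0.4583, 0.0164, 0.0078]
tool_rot: [[-0.067, 0.998, 0.0], [0.998, 0.067, -0.0], [-0.0, 0.0, -1.0]]
ft_force: [1.0, -5.4, -0.1]
grip_width: 0.0154
gripper_force: 2.6
```

```bash
python3 -m handwheel '-0.02 0.3 0 0 0 0 0.18;-0.04 0.6 0 0 0 0 0.18;-0.06 0.9 0 0 0 0 0.18;-0.08 1.2 0 0 0 0 0.18;-0.1 1.5 0 0 0 0 0.18;-0.12 1.8 0 0 0 0 0.18;-0.14 2.1 0 0 0 0 0.18;-0.16 2.4 0 0 0 0 0.18'
python3 -m handwheel '-0.01 0.1 0 0 0 0 0.18;-0.01 0.2 0 0 0 0 0.18;-0.02 0.3 0 0 0 0 0.18;-0.03 0.4 0 0 0 0 0.18;-0.03 0.5 0 0 0 0 0.18;-0.04 0.6 0 0 0 0 0.18;-0.04 0.6 0 0 0 0 0.18'
```

```text
time_s: 5.38
position: [0.4566, 0.0405, 0.0078]
tool_rot: [[-0.067, 0.998, -0.0], [0.998, 0.067, -0.0], [-0.0, -0.0, -1.0]]
ft_force: [-0.1, -5.1, 0.7]
grip_width: 0.0151
gripper_force: 2.7
time_s: 5.97
position: [0.4562, 0.0465, 0.0078]
tool_rot: [[-0.067, 0.998, -0.0], [0.998, 0.067, -0.0], [-0.0, -0.0, -1.0]]
ft_force: [0.0, -3.8, -0.4]
grip_width: 0.015
gripper_force: 2.1
```

Predicted gap is now about 4 mm. I'll creep in 1 mm at a time until the force rises.

```bash
python3 -m handwheel '-0.01 0.1 0 0 0 0 0.18;-0.01 0.2 0 0 0 0 0.18;-0.01 0.2 0 0 0 0 0.18'
python3 -m handwheel '0 0.05 0 0 0 0 0.18;-0.01 0.1 0 0 0 0 0.18;-0.01 0.1 0 0 0 0 0.18'
```

```text
time_s: 6.22
position: [0.4561, 0.0485, 0.0078]
tool_rot: [[-0.067, 0.998, 0.0], [0.998, 0.067, -0.0], [-0.0, 0.0, -1.0]]
ft_force: [-0.5, -3.9, 0.5]
grip_width: 0.0155
gripper_force: 2.2
time_s: 6.47
position: [0.456, 0.0494, 0.0078]
tool_rot: [[-0.067, 0.998, 0.0], [0.998, 0.067, -0.0], [-0.0, 0.0, -1.0]]
ft_force: [0.3, -4.2, 0.2]
grip_width: 0.0153
gripper_force: 2.4
```

```bash
python3 -m handwheel '0 0.05 0 0 0 0 0.18;-0.01 0.1 0 0 0 0 0.18;-0.01 0.1 0 0 0 0 0.18'
python3 - <<'E'
from h import *
save("scene","pics/scene3.png")
a=cv2.imread('pics/scene3.png')[210:370,300:480]
cv2.imwrite('pics/crop3s.png',cv2.resize(a,None,fx=3.6,fy=3.6,interpolation=cv2.INTER_CUBIC))
E
```

```text
time_s: 6.72
position: [0.4559, 0.0504, 0.0078]
tool_rot: [[-0.067, 0.998, 0.0], [0.998, 0.067, -0.0], [-0.0, 0.0, -1.0]]
ft_force: [0.6, -5.0, -0.1]
grip_width: 0.0155
gripper_force: 2.4
```

View pics/crop3s.png

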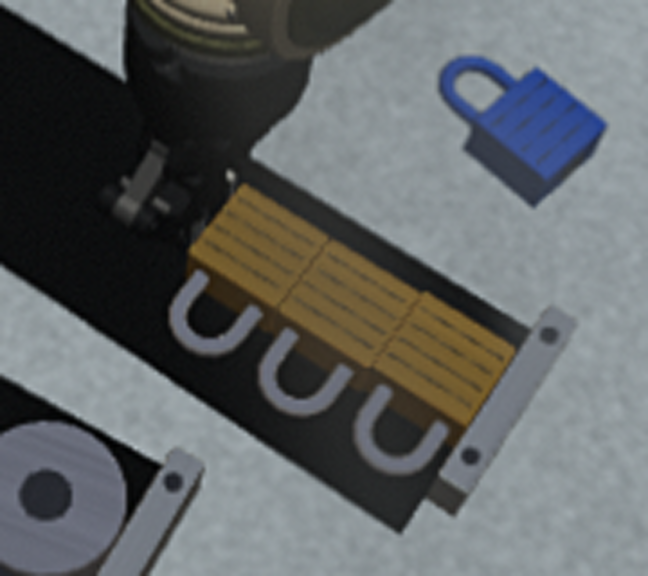

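The front lock is at the stop (crop 495, 385), and the row is straight and tight. One more small nudge should confirm contact.

```bash
python3 -m handwheel '0 0.05 0 0 0 0 0.18;-0.01 0.1 0 0 0 0 0.18;-0.01 0.1 0 0 0 0 0.18'
```

```text
time_s: 7.02
position: [0.456, 0.051, 0.0078]
tool_rot: [[-0.067, 0.998, 0.0], [0.998, 0.067, -0.001], [-0.001, 0.0, -1.0]]
ft_force: [-0.8, -9.6, 0.3]
grip_width: 0.0154
gripper_force: 4.5
```

The force rose to 9.6 N and motion stalled, so the row is against the stop. Backing off along the mat, then up.

```bash
python3 -m handwheel '0.01 -0.2 0 0 0 0 0.18;0.03 -0.5 0 0 0 0 0.18;0.08 -1.2 0 0 0 0 0.18;0.15 -2.3 0 0 0 0 0.18;0.23 -3.5 0 0 0 0 0.18;0.23 -3.5 0 0 0 0 0.18;0.23 -3.5 3 0 0 0 0.18;0.23 -3.5 7 0 0 0 0.18'
python3 -m handwheel '0 -4 4 0 0 0 0.18;0 -8 8 0 0 0 0.18;0 -12 11 0 0 0 0.18;0 -16 14 0 0 0 0.18;0 -20 14 0 0 0 0.18;0 -20 14 0 0 0 0.18;0 -20 14 0 0 0 0.18;0 -20 14 0 0 0 0.18'
python3 - <<'E'
from h import *
save("top","pics/top4.png")
a=cv2.imread('pics/top4.png')[205:310,155:385]
cv2.imwrite('pics/crop4.png',cv2.resize(a,None,fx=3.4,fy=3.4,interpolation=cv2.INTER_CUBIC))
E
```

```text
time_s: 7.68
position: [0.4564, 0.0164, 0.0765]
tool_rot: [[-0.065, 0.998, -0.007], [0.998, 0.065, 0.002], [0.002, -0.007, -1.0]]
ft_force: [-0.3, -0.2, -0.3]
grip_width: 0.0151
gripper_force: 0.0
time_s: 8.35
position: [0.4579, -0.185, 0.218]
tool_rot: [[-0.063, 0.998, 0.001], [0.998, 0.063, -0.0], [-0.0, 0.001, -1.0]]
ft_force: [0.4, 1.1, -0.3]
grip_width: 0.0152
gripper_force: 0.0
```

View pics/crop4.png

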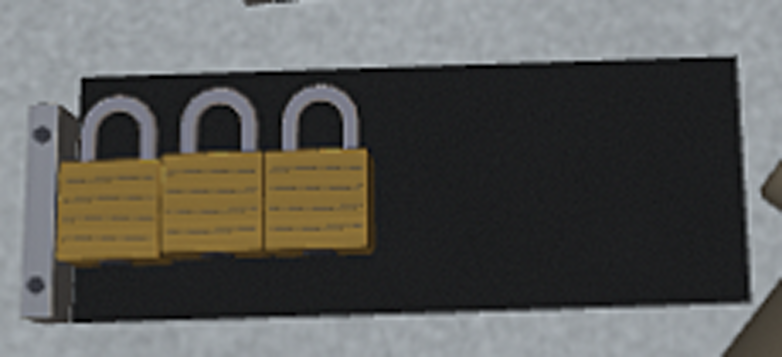

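All three locks sit tight, straight and against the stop. A quick numeric check, then hand in.

```bash
python3 - <<'E'
from m import *
for p in ([(58,163),(158,159),(160,257),(56,261)],[(161,155),(262,151),(264,250),(162,253)],[(264,150),(367,148),(368,246),(265,249)]):
    print(((w(im,c(p),.028)[:,:2]-t)@R*1000).mean(0).round(1))
print(env.close_job())
E
```

```text
[  3.9 126. ]
[ 6.1 77.7]
[ 6.5 29.9]
the job is handed in; nothing more can be done
None
```

I pushed the brass row against the stop and handed the job in after about 8 s of robot time; in the final picture the locks are tight, straight and on the mat, with centres 4 to 7 mm off the line (limit 20 mm), and no verdict was returned.

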